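# Turn the sorting tray and tip the dowels into the wide compartment

### The arm

A 6-joint arm with a two-finger parallel gripper is mounted at the origin on the work surface. World frame = base frame: x ahead of the robot, y to its left, z up, the work surface at z = 0. Lengths are in mm, angles in rad, forces in N, time in s.
With the tool pointing down it reaches from about 325 to 875 mm from the base axis. Payload 4.4 kg.
Tool frame: the origin (TCP) lies on the centre line of the jaws, within the pads' length; the fingertips stand ahead of it and the grasp point (between the pads) lies 6 mm ahead of it (ctrl.tcp_to_tips is the z of the fingertips in the tool frame, in mm); z points along the fingers, y is the line along which they close (so a half turn about z gives the same grasp; the last joint's range is limited). The gripper opens to 85 mm and grips with 20 to 120 N. Pads are 22 mm wide; open, the fingers measure 114 mm over their backs; the gripper's body (76 mm by 85 mm) begins 54 mm behind the grasp point. The pads swing forward as they close: fully open they stand 13 mm farther back than shut.
Start: joints at [1.192, 0.207, 1.542, -0, 1.393, -0.15], TCP at [129.865, 560.145, 256.282] pointing down, gripper open.
Joint ranges: [-2.73, 2.73], [-0.86, 2.22], [0.23, 2.46], [-1.11, 4.25], [0.08, 2.63], [-2.82, 2.82]. Speed limits (rad/s): [2.79, 2.79, 3.14, 3.14, 3.14, 3.14].

### API

Orientations are given as a 3x3 rotation matrix whose columns are the frame's x, y, z axes.
In Python, from plant import ctrl, sensors, optics gives the robot as it stands. Calls block until the motion is done:
- ctrl.move_ptp(position, orientation): joint-space move of the TCP to a pose.
- ctrl.move_l(position, rot=None, vel=150, threshold=None): straight line of the TCP; rot=None keeps the orientation; vel is the mean speed in mm/s. With threshold (N) it stops when the force on the tool has changed by that much, and returns True; else False.
- ctrl.set_joints(angles): joint-space move.
- ctrl.gripper_to(opening, force=None): finger opening in mm; force is the grip in N (None keeps the last); returns when the fingers have stopped.
- ctrl.hold(seconds).
- ctrl.solve_ik(position, orientation): joint angles nearest the present ones, or None.
- sensors.read_state(): the state.
- optics.grab_frame(name): name is "scene" or "side" or "wrist"; returns (picture, depth): 420x560x3 uint8, red, green, blue; 420x560 float32, mm along the optical axis (not along the pixel's ray), 0 where there is no reading.
- optics.camera_params(name): a dict with "mtx" (3x3 intrinsics, pixels), "R" (3x3) and "t" (3): a world point X has camera coordinates R X + t; the wrist camera has in their place "T_tool_cam" (4x4, takes a point from camera to tool coordinates, whose origin is the TCP and whose axes are the flange's). Camera axes: x right, y down, z forward; pixel columns grow to the right and rows downward; lengths in mm; the calibration is good to about 2 mm. A picture is of the moment at which its call begins: read the wrist's pose just before it. camera_params takes no time and is no camera call.
A pose or a line that the arm cannot do raises ctrl.MotionError and nothing moves.
- ctrl.finish_job(): hands the job in; it is judged then, once.
The state is a dict: "t": time; "q": joint angles; "qvel": joint speeds; "tau": joint torques, N m; "eef_pos": TCP position; "eef_rot": TCP orientation; "force": force on the tool from outside, world axes, zero at the start; "wrist_torque": the same for the moment, N m; "grip_width": finger opening in mm; "grasp_force": force on a finger pad.
Only numpy, scipy, OpenCV 4.12 (cv2) and the standard library are available. Lean on these libraries where they do the work, as an engineer would, in place of code of your own. Each camera call takes 0.05 s, during which the arm holds its last target. There are 200 camera calls.

### The job

On the joiner's bench, turn the round sorting tray until the middle of its widest compartment is in front of the tipping chute, where the parts land. Then push the chute's handle over towards the tray so that the chute tips and both wooden dowels roll down into that widest compartment, and leave them lying there.

Things in the scene. Friction and masses are not known exactly. Their poses are not given: they have to be found in the camera images.
- tray: Round plywood tray (turntable), 290 mm across, turning either way with light friction; stays where left. Five compartments: a wide empty one (120 degrees, middle along the tray's x axis, which turns with it) and four of 60 degrees with loose stock. Origin on the axis, at the underside, 30 mm above the bench; floor 8 mm, rim (5 mm thick) and dividers (6 mm) 53 mm above it; hub 40 mm across.
- knob (a point): Centre of the upright round wooden knob for turning the tray: 24 mm diameter, 40 mm tall (20 mm above and below this point), on a thin post 110 mm from the axis, on the divider opposite the wide compartment. Its top is 57 mm above the tray's rim.
- bay (a point): Middle of the floor of the wide compartment, 85 mm from the tray's axis; it turns with the tray.
- landing (a point): Fixed point at the height of the tray's floor, 85 mm from the tray's axis on the line towards the chute: where the parts land. The chute pours from here towards the axis.
- chute (a joint): Tipping angle (rad): 0 at rest, leaning back a little; 0.85 fully tipped. Aluminium trough, 70 mm wide, 134 mm long, sides 28 mm high, its open end over the tray's rim. Its level pivot is 125 mm above the bench, 165 mm from the tray's axis, beyond the landing point. Light friction (about 2 N at the handle), stays where left. Dowels roll from about 0.1; 0.75 empties it.
- handle (a point): Middle of the chute's handle: level steel crossbar, 12 mm diameter, 90 mm long, at right angles to the pouring direction, on two thin rods over the trough, 115 mm from the pivot. At rest almost straight above it (about 240 mm above the bench); it swings forward and down towards the tray about the pivot. The space behind it, above the trough, is clear.
- dowel_a: Short beech dowel, 20 mm diameter, 56 mm long, lying across the rear of the chute. Origin at its centre, x along its length.
- dowel_b: A second, like dowel, lying in front of the first. Origin at its centre, x along its length.
Not all that is in view belongs to the job. Leave any black or blue look-alike of the dowel_b alone.

How it is judged (in metres and radians):
On the way, in this order (a step that is already met when the one before it is completed fails the run):
1. the middle of the widest compartment is at the landing point (within 20 mm) and the tray is still, with the chute not yet tipped (horizontal distance between bay and landing below 0.02 m and angular speed of tray below 0.15 rad/s and value of joint chute below 0.15 rad and height (world z) of each of dowel_a, dowel_b above 0.1 m), for 0.2 s.
2. the chute is tipped by more than 0.4 rad with the widest compartment still there (horizontal distance between bay and landing below 0.02 m and value of joint chute above 0.4 rad), for 0.1 s.
At the end, for the whole second after the job is handed in: Both dowels lie at rest inside the tray's wide compartment (centres below rim height, less than 75 mm above the bench, and between its two dividers), and the tray is still (height (world z) of each of dowel_a, dowel_b below 0.075 m and horizontal distance between each of dowel_a, dowel_b and tray below 0.138 m and (horizontal distance between dowel_a and bay below 0.078 m or x of dowel_a in the frame of tray above 0.068 m) and (horizontal distance between dowel_b and bay below 0.078 m or x of dowel_b in the frame of tray above 0.068 m) and linear speed of each of dowel_a, dowel_b below 0.03 m/s and angular speed of tray below 0.1 rad/s); the robot touches nothing.
It also fails if it takes over 50 s, if anything falls off the work surface, if the arm or the gripper's body presses on something with over 40 N, if the wrist force passes 120 N, or if a joint passes its speed limit or range.

## Working session

There is one attempt and no reset: what is moved stays moved. The work goes in short steps, each a Python script; the robot and the scene stay as the last script left them, time stands still between calls to the robot, and variables do not carry over. Pictures are saved under pics/ and viewed, at most 10 in all, crops included, and the job is handed in when it is done.

```bash
mkdir -p pics; ls
python3 - <<'E'
from plant import ctrl,sensors,optics
import cv2,numpy as np
for n in("scene","side"):
    p,d=optics.grab_frame(n); np.savez(f"pics/{n}0.npz",p=p,d=d)
    cv2.imwrite(f"pics/{n}0.png",p[:,:,::-1]); c=optics.camera_params(n); print(n,c["mtx"].tolist(),(-c["R"].T@c["t"]).tolist(),c["R"].round(3).tolist())
print(ctrl.tcp_to_tips, sensors.read_state()["t"])
E
```

```text
pics
scene [[404.3515203778264, 0.0, 275.97713456160625], [0.0, 404.3515203778264, 206.21431248995052], [0.0, 0.0, 1.0]] [857.0606306940831, 379.07549601915804, 714.3984550358064] [[-0.659, 0.752, -0.015], [0.6, 0.514, -0.613], [-0.453, -0.412, -0.79]]
side [[541.2992016813314, 0.0, 283.10985278799865], [0.0, 541.2992016813314, 204.68470956485356], [0.0, 0.0, 1.0]] [463.4596913502934, 802.0544503157497, 995.3799995110099] [[-0.995, -0.101, -0.011], [-0.069, 0.754, -0.654], [0.075, -0.65, -0.757]]
25.0 0.1
```

View pics/scene0.png

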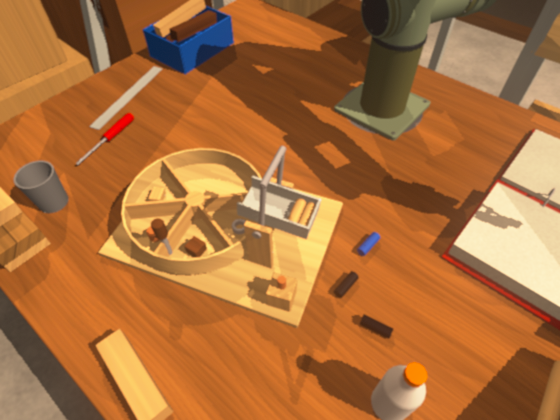

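View pics/side0.png

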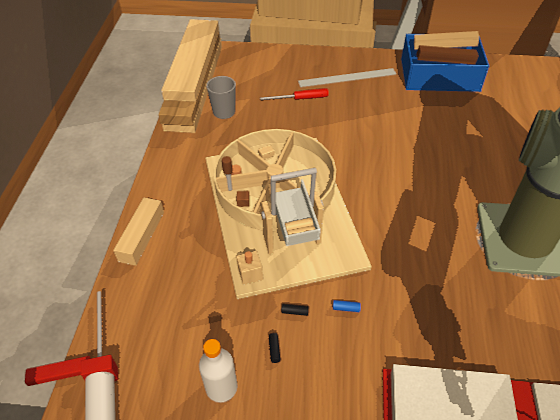

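```bash
cat > h.py <<'E'
import numpy as np,cv2
from plant import ctrl,sensors,optics
def cloud(n,p,d):
    c=optics.camera_params(n);K=c["mtx"];v,u=np.mgrid[:420,:560]
    X=np.stack([(u-K[0,2])/K[0,0]*d,(v-K[1,2])/K[1,1]*d,d],-1)
    W=(X-c["t"])@c["R"]; W[d<=0]=np.nan
    return W
def circ(P):
    A=np.c_[2*P,np.ones(len(P))];s=np.linalg.lstsq(A,(P**2).sum(1),rcond=None)[0]
    return s[:2],np.sqrt(s[2]+s[:2]@s[:2])
E
cat > a.py <<'E'
from h import *
for n,g in(("scene",(194,203)),("side",(277,172))):
    f=np.load(f"pics/{n}0.npz");p,d=f["p"],f["d"];W=cloud(n,p,d);z=W[...,2]
    print(n,"guess centre",W[g[1],g[0]].round(), "zeros",(d<=0).mean())
    g0=W[g[1],g[0]][:2]
    r=np.linalg.norm(W[...,:2]-g0,axis=-1)
    zz=z[r<200]; print(np.histogram(zz,bins=np.arange(-5,260,10)))
    m=(abs(z-83)<5)&(r<190)
    P=W[m][:,:2]; c,R=circ(P)
    for _ in range(15):
        e=np.linalg.norm(P-c,axis=1)-142.5; k=abs(e)<8
        c,R=circ(P[k])
    print("rim",c,R,k.sum())
    r=np.linalg.norm(W[...,:2]-c,axis=-1)
    h=(z>215)&(z<270)&(r<250); H=W[h]; print("handle",h.sum(),H.mean(0),H[:,2].max())
    q=H[:,:2]-H[:,:2].mean(0); print(np.linalg.svd(q,full_matrices=0)[2][0], np.ptp(q@np.linalg.svd(q,full_matrices=0)[2][0]))
    hsv=cv2.cvtColor(p,cv2.COLOR_RGB2HSV)
    m=(z>90)&(z<150)&(r<135)&(hsv[...,2]<140); 
    nn,l,s,ce=cv2.connectedComponentsWithStats(m.astype(np.uint8))
    for i in range(1,nn):
        if s[i,4]>15: print("dark",ce[i],s[i,4],W[l==i].mean(0),W[l==i][:,2].max(),[np.ptp(W[l==i][:,j]) for j in(0,1)])
    i=cv2.resize(p[90:330,90:370],None,fx=2.8,fy=2.4,interpolation=3) if n=="scene" else cv2.resize(p[110:310,180:400],None,fx=3,fy=3,interpolation=3)
    cv2.imwrite(f"pics/{n}c.png",i[:,:,::-1])
E
python3 a.py
```

```text
scene guess centre [594. -81.  81.] zeros 0.003869047619047619
(array([3294, 3297, 1025,  378, 5545, 1473, 1785, 1414, 2617,  104,   90,
        112,  281, 1045,  671,  345,  146,   42,   41,   41,   45,   42,
         38,   29,  290,   48]), array([ -5,   5,  15,  25,  35,  45,  55,  65,  75,  85,  95, 105, 115,
       125, 135, 145, 155, 165, 175, 185, 195, 205, 215, 225, 235, 245,
       255]))
rim [587.44065484 -89.41628545] 141.43049602627897 990
handle 405 [533.74538147  76.87890771 239.92145924] 246.67489791548397
[0.94379956 0.33051837] 91.6765925544187
dark [254.46511628 183.79069767] 43 [515.25296472  15.05162954 142.34365109] 149.44125303727003 [np.float64(7.130205699990256), np.float64(14.237906875438494)]
dark [240.14754098 211.86885246] 61 [577.46212828  37.76118132 137.28663448] 149.87873044575255 [np.float64(6.346455708858571), np.float64(13.283782763133978)]
dark [159.26455026 231.41269841] 189 [695.15565944 -49.48727939 122.87079711] 140.84532272091207 [np.float64(23.205295972608496), np.float64(19.21795043206589)]
side guess centre [578. -79.  85.] zeros 0.0038903061224489794
(array([1905, 1635, 1794,  246, 2780,  853, 1145,  894, 1578,  209,   58,
         77,  162,  948,  387,  123,  107,   31,   29,   27,   30,   34,
         33,   31,  211,   75]), array([ -5,   5,  15,  25,  35,  45,  55,  65,  75,  85,  95, 105, 115,
       125, 135, 145, 155, 165, 175, 185, 195, 205, 215, 225, 235, 245,
       255]))
rim [584.38164711 -88.82427498] 141.64103875088156 723
handle 350 [525.66459025  76.34267774 239.62249084] 248.15368143675647
[0.94163984 0.33662206] 91.82514301481865
dark [226.66883117 165.25324675] 154 [688.93617997 -50.29665249 125.91572572] 143.60108606498267 [np.float64(22.49010349647665), np.float64(25.347385111050663)]
```

View pics/sidec.png

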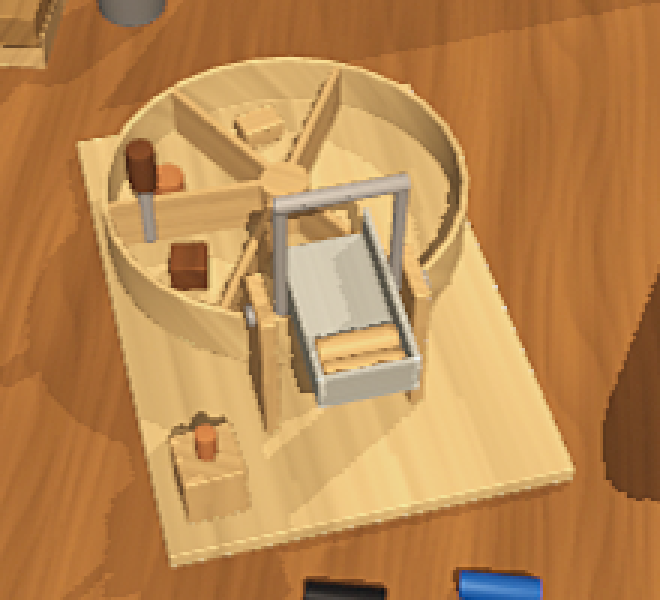

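```bash
cat >> h.py <<'E'
C=np.array([586,-89.]);PH=np.deg2rad(109)
def rotm(y):
    y=np.array([y[0],y[1],0.]);z=np.array([0,0,-1.]);return np.c_[np.cross(y,z),y,z]
def knob(th,z,s):
    return [*(C+108.5*np.array([np.cos(th),np.sin(th)])),z], rotm(s*np.array([-np.sin(th),np.cos(th)]))
E
cat > b.py <<'E'
from h import *
t0=np.arctan2(33,102); t1=PH-np.pi
for s in(1,-1):
    print(s,[(None if (q:=ctrl.solve_ik(*knob(t,126,s))) is None else q[5].round(2)) for t in np.linspace(t0,t1,6)])
s0=sensors.read_state()
ctrl.move_l([s0["eef_pos"][0],s0["eef_pos"][1],370])
qs={s:ctrl.solve_ik(*knob(t0,126,s)) for s in(1,-1)}; qe={s:ctrl.solve_ik(*knob(t1,126,s)) for s in(1,-1)}
ok=[s for s in qs if qs[s] is not None and qe[s] is not None]
s=min(ok,key=lambda s:max(abs(qs[s][5]),abs(qe[s][5]))); print("use",s)
ctrl.move_ptp(*knob(t0,340,s))
st=sensors.read_state(); p,d=optics.grab_frame("wrist"); cv2.imwrite("pics/w1.png",p[:,:,::-1])
c=optics.camera_params("wrist");T=c["T_tool_cam"];K=c["mtx"];v,u=np.mgrid[:420,:560]
X=np.stack([(u-K[0,2])/K[0,0]*d,(v-K[1,2])/K[1,1]*d,d],-1)@T[:3,:3].T+T[:3,3]
W=X@np.array(st["eef_rot"]).T+st["eef_pos"]
m=(W[...,2]>132)&(W[...,2]<146)&(np.linalg.norm(W[...,:2]-[688,-56],axis=-1)<30)&(d>0)
print("knob top",m.sum(),W[m].mean(0),np.ptp(W[m],axis=0),st["t"])
E
python3 b.py
```

```text
1 [np.float64(-2.09), np.float64(-1.82), np.float64(-1.56), np.float64(-1.3), np.float64(-1.03), np.float64(-0.76)]
-1 [np.float64(1.05), np.float64(1.32), np.float64(1.58), np.float64(1.84), np.float64(2.11), np.float64(2.38)]
use 1
knob top 390 [689.55221014 -57.42222423 138.15112183] [23.3911412  22.94327063  8.68063192] 3.9333
```

View pics/w1.png

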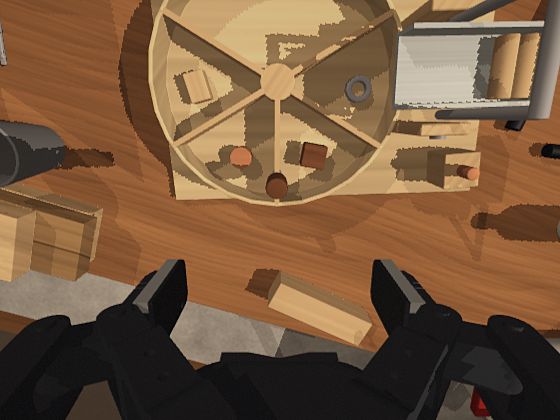

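The wrist view shows the knob at (277,186), the hub at (277,82) and the wide empty compartment beyond it. The chute is at the right, with the dowels at (510,65).

```bash
cat > c.py <<'E'
from h import *
t0=np.arctan2(31.6,103.5); t1=PH-np.pi;s=1
ctrl.move_l(*knob(t0,180,s),vel=150); print(ctrl.move_l(*knob(t0,124,s),vel=60,threshold=8))
ctrl.gripper_to(15,20); st=sensors.read_state(); print(st["grip_width"],st["grasp_force"],st["t"])
for t in np.linspace(t0,t1,11)[1:]:
    ctrl.move_l(*knob(t,124,s),vel=60)
st=sensors.read_state(); print(st["force"],st["grip_width"],st["t"])
ctrl.hold(.4); ctrl.gripper_to(60); ctrl.move_l(*knob(t1,340,s),vel=200); ctrl.hold(.2)
p,d=optics.grab_frame("scene");cv2.imwrite("pics/s2.png",p[60:330,90:390,::-1].repeat(2,0).repeat(2,1)); print(sensors.read_state()["t"])
st=sensors.read_state(); p,d=optics.grab_frame("wrist")
c=optics.camera_params("wrist");T=c["T_tool_cam"];K=c["mtx"];v,u=np.mgrid[:420,:560]
X=np.stack([(u-K[0,2])/K[0,0]*d,(v-K[1,2])/K[1,1]*d,d],-1)@T[:3,:3].T+T[:3,3]
W=X@np.array(st["eef_rot"]).T+st["eef_pos"]
k=knob(t1,0,1)[0][:2]
m=(W[...,2]>132)&(W[...,2]<146)&(np.linalg.norm(W[...,:2]-k,axis=-1)<30)&(d>0); kk=W[m].mean(0)[:2]
m=(abs(W[...,2]-83)<4)&(d>0)&(abs(np.linalg.norm(W[...,:2]-C,axis=-1)-142)<10)
cc,R=circ(W[m][:,:2]); print("knob",kk,"centre",cc,R,"bay dir",np.rad2deg(np.arctan2(*(cc-kk)[::-1])))
h=(W[...,2]>225)&(W[...,2]<260)&(np.linalg.norm(W[...,:2]-[530,76],axis=-1)<70)&(d>0)
if h.sum()>20:
    H=W[h];print("handle",h.sum(),H.mean(0),"dir from c",np.rad2deg(np.arctan2(*(H.mean(0)[:2]-cc)[::-1])),np.ptp(H,axis=0))
E
python3 c.py
```

```text
False
23.83166886469347 20.651400983333588 6.8667
[ 3.16105878 -5.74335555 -0.18539556] 23.52584313706934 11.1167
13.4417
knob [ 621.19847602 -193.58134445] centre [585.51170897 -91.17975964] 140.84042922606739 bay dir 109.21335349524688
```

View pics/s2.png

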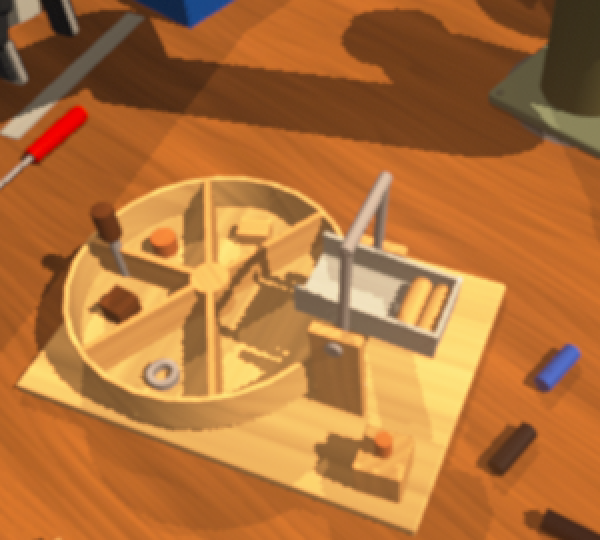

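The wide compartment is now in front of the chute (bay direction 109.2° against the chute's 109°). The dowels are still at the rear of the trough, at (425,305) in the crop. Next I push the handle.

```bash
cat > d.py <<'E'
from h import *
u=-np.array([np.cos(PH),np.sin(PH)]); piv=C-165*u; y=np.array([-u[1],u[0]])
R=min((rotm(y),rotm(-y)),key=lambda R:abs(ctrl.solve_ik([*(piv-50*u),248],R)[5]))
pt=lambda a,b=0:[*(piv+u*(115*np.sin(a)-17-b)),125+115*np.cos(a)+8]
ctrl.gripper_to(0)
p0=pt(-.08,25); ctrl.move_ptp([p0[0],p0[1],345],R); print(ctrl.move_l(p0,vel=120,threshold=8))
print(ctrl.move_l(pt(-.08,2),vel=60,threshold=8))
for a in np.arange(0.0,.77,.075):
    r=ctrl.move_l(pt(a),vel=50,threshold=14); f=sensors.read_state()["force"]; print(round(a,2),r,f.round(1) if hasattr(f,'round') else f)
    if r: break
ctrl.hold(.8); st=sensors.read_state(); print(st["t"])
p,d=optics.grab_frame("side");i=p[110:310,180:400].repeat(3,0).repeat(3,1)
cv2.imwrite("pics/s3.png",i[:,:,::-1])
E
python3 d.py
```

```text
Traceback (most recent call last):
  File "d.py", line 3, in <module>
    R=min((rotm(y),rotm(-y)),key=lambda R:abs(ctrl.solve_ik([*(piv-50*u),248],R)[5]))
  File "d.py", line 3, in <lambda>
    R=min((rotm(y),rotm(-y)),key=lambda R:abs(ctrl.solve_ik([*(piv-50*u),248],R)[5]))
                                              ~~~~~~~~~~~~~~~~~~~~~~~~~~~~~~~~~~^^^
TypeError: 'NoneType' object is not subscriptable
```

```bash
sed -i 's/^R=.*/R=min((r for r in (rotm(y),rotm(-y)) if ctrl.solve_ik([*(piv-50*u),248],r) is not None),key=lambda r:abs(ctrl.solve_ik([*(piv-50*u),248],r)[5]))/' d.py; python3 d.py
```

```text
False
False
0.0 False [0.7 0.3 0.2]
0.08 False [ 0.2  0.6 -0. ]
0.15 False [0.2 0.8 0.1]
0.22 False [-0.4 -0.4 -0.7]
0.3 False [0.5 0.6 0.3]
0.38 False [0.2 0.1 0.1]
0.45 False [-0.9 -0.   0.5]
0.52 False [-0.2 -0.7 -0.4]
0.6 False [-0.2 -0.6  0. ]
0.68 False [ 0.1  0.2 -0.9]
0.75 False [ 0.2  0.5 -0.7]
21.2417
```

View pics/s3.png

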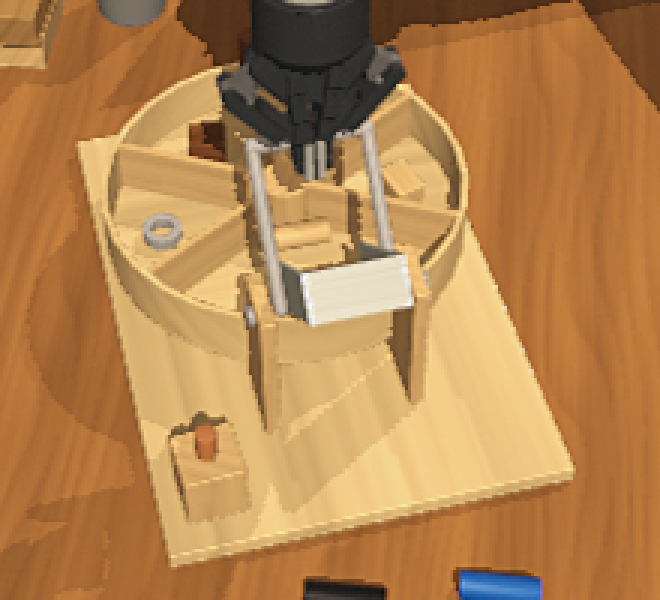

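The chute is tipped and one dowel lies at crop (300,232) in the wide compartment. I retreat and look for the second.

```bash
cat > e.py <<'E'
from h import *
u=-np.array([np.cos(PH),np.sin(PH)])
p=np.array(sensors.read_state()["eef_pos"]);b=p.copy();b[:2]-=15*u
ctrl.move_l(b,vel=60);b[2]=380;ctrl.move_l(b,vel=150);b[:2]=[450,-330];ctrl.move_l(b,vel=250);ctrl.hold(.3)
ims=[]
for n in("side","scene"):
    p,d=optics.grab_frame(n);q=p[110:310,180:400] if n=="side" else p[110:310,100:320]
    ims.append(cv2.resize(q,(400,400),interpolation=3))
cv2.imwrite("pics/s4.png",np.hstack(ims)[:,:,::-1]);st=sensors.read_state();print(st["t"],st["force"])
E
python3 e.py
```

```text
24.9417 [ 0.08601801 -0.50119577 -0.40383835]
```

View pics/s4.png

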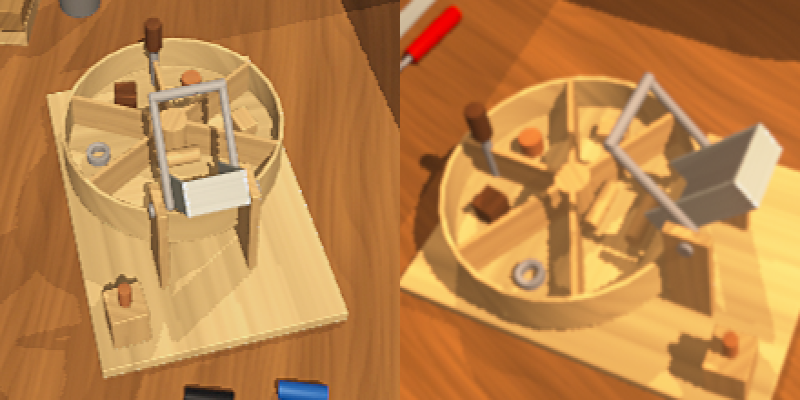

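One dowel is clear at (608,205) in the right half. A second seems to lie at about (645,230), so I zoom in there.

Run:
```python
from h import *
p,d=optics.grab_frame("scene");W=cloud("scene",p,d)
q=cv2.resize(p[180:265,180:285],(735,595),interpolation=cv2.INTER_CUBIC)
cv2.imwrite("pics/s5.png",cv2.convertScaleAbs(q,alpha=1.5)[:,:,::-1])
u=-np.array([np.cos(PH),np.sin(PH)]);D=W[...,:2]-C;f=-(D@u);l=D@np.array([-u[1],u[0]])
m=(W[...,2]>47)&(W[...,2]<64)&(f>20)&(f<135)&(abs(l)<60)
n,L,s,c=cv2.connectedComponentsWithStats(m.astype(np.uint8))
for i in range(1,n):
    if s[i,4]>20: k=L==i;print(c[i],s[i,4],"along",f[k].mean(),np.ptp(f[k]),"lat",l[k].mean(),np.ptp(l[k]),"z",W[k][:,2].mean(),W[k][:,2].max())
```

```text
[210.86642599 209.0866426 ] 277 along 30.12360376303509 18.289633665466745 lat -5.292536613960452 80.85635664655297 z 54.55949343715739 63.95131885965232
[231.56930693 220.13861386] 202 along 82.25033998640082 20.92006063440573 lat 4.44270837163838 56.80885310307913 z 54.62505255607553 60.36722789519655
[243.5  247.25] 24 along 132.07280233391592 3.9256784090592305 lat 54.32020233146647 10.549838337780919 z 55.42109761403259 63.540889987317456
```

View pics/s5.png

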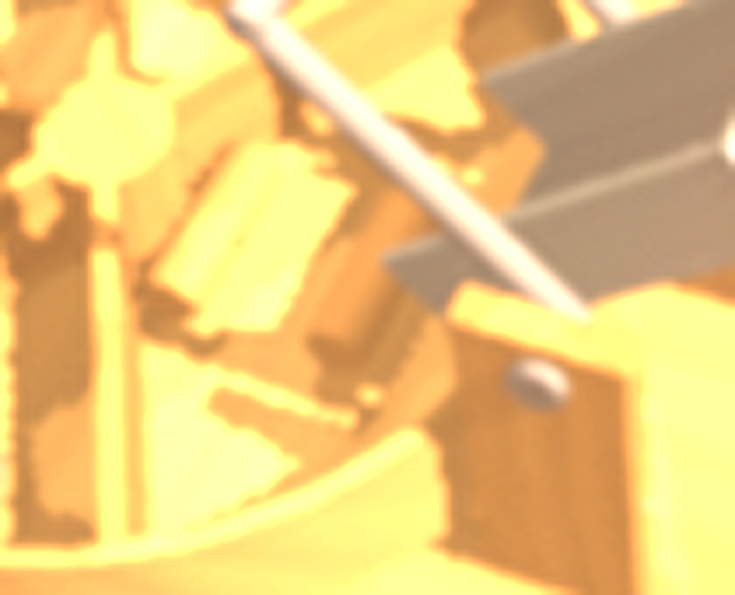

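Both dowels are lying in the wide compartment: one at (245,240), the other in shadow at (375,275). The second measures 57 mm long with its top at about 60 mm, as a dowel on the tray floor should. I hand the job in.

```bash
python3 -c "
from plant import ctrl
print(ctrl.finish_job())"
```

```text
the job is handed in; nothing more can be done
None
```

I turned the tray so its wide compartment faced the chute, tipped the chute, saw both dowels lying in that compartment in the camera check, and handed the job in at about 25 s; no verdict came back.

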